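# Hang the die stock on its slanted check-in peg

## Task

Pick up the steel die stock from the bench and slide its bore down the slanted peg of the empty green stand, then press it on down the peg until the red check-in sleeve is fully home, flush in the black collar, and let go so that it stays hanging there. The collar's place on the peg is not known, so feel for it, and press gently: never load the stand with more than 20 N through the die stock. Leave the blue stand and everything else on the bench alone.

Things in the scene. Friction and masses are not known exactly. Their poses are not given: they have to be found in the camera images.
- die_stock: The steel die stock to hang: a round body 40 mm in diameter and 20 mm tall with a 18 mm through bore, and two straight round bars (8 mm thick) sticking out on opposite sides at mid height, 200 mm from end to end. 0.2 to 0.3 kg. Starts lying flat on the bench, bore vertical. Origin: centre of the underside; z = axis of the bore, x = along the bars. It is the same either way up and either way round.
- die_center (a point): Centre of the die stock's round body, on the bore's axis, 10 mm above the underside.
- stand: The empty green tool stand, fixed to the bench: foot 120 x 90 x 12 mm, a post, and a slanted pad carrying the peg. Origin: centre of the foot's underside on the bench. The peg leans towards its -x side. The pad's centre, where the peg starts, is 30 mm along +x and 75 mm up from the origin.
- peg: Slanted steel peg on the green stand, fixed: 15 mm diameter, 75 mm long, the last 8 mm tapering to 6 mm. Origin: where it leaves the pad; z = along the peg, up and outward (35 deg from vertical, leaning to the stand's -x side); y is level. A black stop collar (32 mm diameter, 18 mm long) is clamped fast round it, 0 to 22 mm above the pad: this differs every time and is not reported.
- peg_tip (a point): Tip of that peg, on its axis, 75 mm from the pad. A red sleeve (22 mm diameter) stands 8 mm proud of the collar's upper face, so the die stock's underside first meets the sleeve 26 to 48 mm from the pad, and is home 18 to 40 mm from it (the die's centre 10 mm more).
- sleeve (a joint): Travel of the red check-in sleeve down the peg into the black collar, in m: 0 = standing 8 mm proud, 0.008 = flush with the collar (end stop). Dry friction: it takes about 7 N along the peg (up to 8 N while moving) to push it, and it stays where it is left. At flush the die stock also meets the collar, whose stiff spring backing then gives way a little (4 mm at most): the force rises by 12 N per mm.
- full_stand: The blue tool stand, fixed, of the same make, on which a brass die stock already hangs (bars level, along the stand's y, 200 mm; top about 0.16 m above the bench). Origin: centre of the foot's underside. Not to be touched.
- spray_can: Bystander: blue spray can, 54 mm across, 190 mm tall, upright.
- mug: Bystander: red mug, 80 mm across, 95 mm tall.
- screwdriver: Bystander: red-handled screwdriver lying on the bench.
- wrench: Bystander: steel wrench lying on the bench.
- tin: Bystander: shallow aluminium dish, 70 mm across, 40 mm tall.
- pliers: Bystander: orange-handled pliers lying on the bench.
- batten: Bystander: light wooden batten 200 x 30 x 15 mm lying on the bench.
There are look-alikes about, which are no part of the job. Leave any orange or white look-alike of the stand alone.

How it is judged:
By the outcome, as a careful person would: the job done as asked, in the order asked, and still so for the second after the job is handed in, with the robot touching nothing.
It also fails if it takes over 54 s, if anything falls off the work surface, if the arm or the gripper's body presses on something with over 40 N, if the wrist force passes 120 N, or if a joint passes its speed limit or range.

## Robot

A 6-joint arm with a two-finger parallel gripper is mounted at the origin on the work surface. World frame = base frame: x ahead of the robot, y to its left, z up, the work surface at z = 0. Lengths are in m, angles in rad, forces in N, time in s.
With the tool pointing down it reaches from about 0.425 to 0.95 m from the base axis. Payload 3.5 kg.
Tool frame: the origin (TCP) lies at the very end of the fingers, on their centre line; the grasp point (between the pads) lies 19 mm behind it (grip_depth is the distance from the TCP to the grasp point, in m); x points along the fingers, z is the direction in which the jaws open and shut, and the axes are right-handed (so a half turn about x gives the same grasp; the last joint's range is limited). The gripper opens to 85 mm and grips with 20 to 120 N. Pads are 22 mm wide; open, the fingers measure 114 mm over their backs; the gripper's body (76 mm by 85 mm) begins 54 mm behind the grasp point. The pads swing forward as they close: fully open they stand 13 mm farther back than shut.
Start: joints at [-1.359, 0.286, 1.577, -0, 1.279, -0.15], TCP at [0.239, -0.631, 0.231] pointing down, gripper open.
Joint ranges: [-2.77, 2.77], [-0.9, 2.22], [0.21, 2.48], [-1.53, 4.67], [0.24, 2.81], [-2.84, 2.84]. Speed limits (rad/s): [2.79, 2.79, 3.14, 3.14, 3.14, 3.14].

## Interface

Orientations are given as a unit quaternion [x, y, z, w].
In Python, from plant import get_state, read_camera, calibration, sign_off, recognise, grip_depth gives the robot as it stands. The module is installed in compiled form; this text tells all that it offers.
- The arm moves only by the tool servo_tool, never from a script. Its argument "deltas" is a list that holds one entry, the list of rows, each a list of 4 numbers: the shift along the world's x, y, z scaled (see below), then the turn about the world's z scaled (see below). In form: [[[tx, ty, tz, spin], ...]]. A call has exactly 5 rows; each row is the pose to reach, as a shift and turn from the pose commanded when the call began; what a row does not reach only later rows make up. The controller multiplies each number of a shift by 10 cm and each number of a turn by 90 degrees. A row lasts 1/10 s, in which the tool goes at most 50 mm and 8.59 degrees, less where a joint would pass 70% of its speed; a pose out of reach is approached as far as the arm can. A call with a number of a shift or a turn outside -1 to 1 is refused whole. A call with a gripper value outside its range is refused whole. "claw" is the gripper's target within -1 to 1 (fully open at 1, half-way at 0, shut at -1), set as the call begins (left out, the last holds). The fingers move at their own pace and stop on an object; "force" is the grip in N (left out, the last holds). Time passes only in rows, so rows that repeat a pose let the fingers close, or fill a call up. It gives the time, the measured TCP pose, the force and the opening at its end, in the units of the state.
- get_state(): the state, without advancing time (a new reading comes with each control period).
- read_camera(name): name is "scene" or "top" or "wrist"; returns the picture (400x640x3 uint8, blue, green, red); there is no depth.
- calibration(name): a dict with "intrinsics" (3x3 intrinsics, pixels), "dist" ([k1, k2, p1, p2, k3] as OpenCV has them; the pictures are not rectified), "R" (3x3) and "t" (3): a world point X has camera coordinates R X + t; the wrist camera has in their place "T_tool_cam" (4x4, takes a point from camera to tool coordinates, whose origin is the TCP and whose axes are the tool frame's). Camera axes: x right, y down, z forward; pixel columns grow to the right and rows downward; lengths in m; the calibration is good to about 2 mm. A picture is of the moment at which its call begins: read the wrist's pose just before it. calibration takes no time and is no camera call.
- sign_off(): hands the job in, once; it reports no verdict.
Trained networks look in the newest picture that a camera, given by its name, has taken for a name from the list of things; names that differ only in an ending like _2 or _b are one class to them, and where a whole thing is asked for, a point or a joint stands for the part that bears it (a point fixed in the world has none). Each returns a list of dicts, best first, with "p" (0 to 1); they miss things now and then, are a little off and sometimes report something else, mostly with a low value. They report only what shows in the picture. A call takes as long as a camera call. They do not tell look-alikes from the thing itself.
- recognise(camera, query): "at" ([x, y, z] in m, in world coordinates, good to about 4 mm: the middle of the surface that is visible of it).
The state is a dict: "time": time; "qpos": joint angles; "dq": joint speeds; "joint_efforts": joint torques, N m; "eef_pos": TCP position; "tcp_rot": TCP orientation; "contact_force": force on the tool from outside, world axes, zero at the start; "wrist_torque": the same for the moment, N m; "opening": opening from 0.0 (shut) to 1.0 (fully open).
Only numpy, scipy, OpenCV 4.12 (cv2) and the standard library are available. Lean on these libraries where they do the work, as an engineer would, in place of code of your own. Each camera call takes 0.05 s, during which the arm holds its last target. There are 200 camera calls.

## Working session

There is one attempt and no reset: what is moved stays moved. The work goes in short steps, Python scripts to look and compute and a tool call to move; the robot and the scene stay as the last step left them, time stands still between calls to the robot, and variables do not carry over. Pictures are saved under pics/ and viewed, about 8 in all and at most 12, crops included, and the job is handed in when it is done.

Besides the shell and the picture viewer there is one more tool, called by a JSON object that holds its "fn" and its "kwargs". servo_tool: Moves the arm, as the interface text tells. Its arguments: {"type":"object","properties":{"deltas":{"type":"array"},"claw":{"type":"number"},"force":{"type":"number"}},"required":["deltas"]}

```bash
mkdir -p pics
python3 - <<'E'
from plant import *
import cv2,numpy as np
s=get_state(); print({k:np.round(v,3) for k,v in s.items()}, grip_depth if not callable(grip_depth) else grip_depth())
for c in ["scene","top"]:
    cv2.imwrite(f"pics/{c}1.png",read_camera(c))
    print(c,{k:np.round(v,3).tolist() for k,v in calibration(c).items()})
    for q in ["die_stock","stand","peg","full_stand","sleeve"]:
        print(c,q,[(np.round(d["at"],3).tolist(),round(d["p"],2)) for d in recognise(c,q)][:5])
E
```

```text
{'time': np.float64(0.0), 'qpos': array([-1.359,  0.287,  1.578, -0.   ,  1.279, -0.15 ]), 'dq': array([-0., -0., -0., -0.,  0., -0.]), 'joint_efforts': array([-2.0000e-03, -4.0599e+01, -2.9263e+01, -0.0000e+00,  6.0000e-03,
        0.0000e+00]), 'eef_pos': array([ 0.239, -0.631,  0.23 ]), 'tcp_rot': array([ 0.402,  0.582, -0.401,  0.581]), 'contact_force': array([-0.359, -0.003, -0.352]), 'wrist_torque': array([-0.031,  0.006,  0.042]), 'opening': np.float64(0.999)} 0.0187
scene {'intrinsics': [[378.474, 0.0, 323.927], [0.0, 378.474, 201.505], [0.0, 0.0, 1.0]], 'dist': [-0.087, 0.0, 0.0, 0.0, 0.0], 'R': [[-0.851, 0.526, -0.001], [0.274, 0.442, -0.854], [-0.449, -0.727, -0.52]], 't': [0.452, -0.039, 1.512]}
scene die_stock [([0.474, 0.057, 0.012], 0.62)]
scene stand [([0.307, 0.441, 0.013], 0.95), ([0.309, 0.219, 0.016], 0.85), ([0.392, -0.112, 0.016], 0.82), ([0.626, 0.213, 0.013], 0.68)]
scene peg [([0.292, 0.437, 0.103], 0.66), ([0.622, 0.207, 0.096], 0.56), ([0.384, -0.117, 0.1], 0.46), ([0.296, 0.211, 0.097], 0.42)]
scene full_stand [([0.609, -0.175, 0.032], 0.64), ([0.628, 0.204, 0.103], 0.38)]
scene sleeve []
top {'intrinsics': [[402.144, 0.0, 322.056], [0.0, 402.144, 197.255], [0.0, 0.0, 1.0]], 'dist': [0.026, 0.0, 0.0, 0.0, 0.0], 'R': [[-0.002, -1.0, -0.022], [-0.993, 0.004, -0.114], [0.114, 0.022, -0.993]], 't': [0.022, 0.538, 1.133]}
top die_stock [([0.462, 0.059, 0.013], 0.61), ([0.583, -0.191, 0.01], 0.34)]
top stand [([0.28, 0.424, 0.012], 0.84), ([0.284, 0.205, 0.012], 0.74), ([0.605, 0.192, 0.013], 0.66), ([0.366, -0.123, 0.014], 0.56)]
top peg [([0.293, 0.431, 0.102], 0.73), ([0.578, -0.459, 0.05], 0.72), ([0.623, 0.192, 0.102], 0.62), ([0.383, -0.127, 0.098], 0.5), ([0.298, 0.208, 0.099], 0.48)]
top full_stand [([0.58, -0.19, 0.008], 0.94)]
top sleeve []
```

View pics/scene1.png

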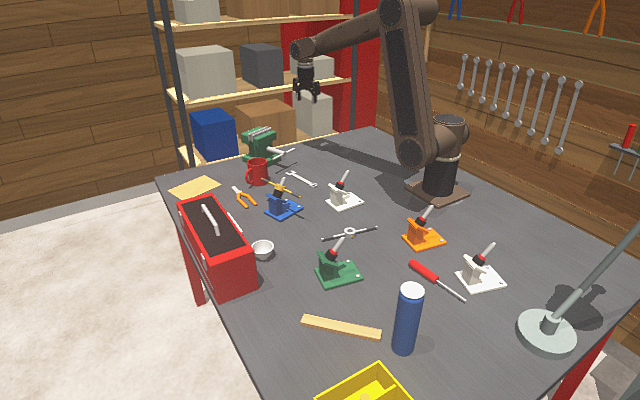

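View pics/top1.png

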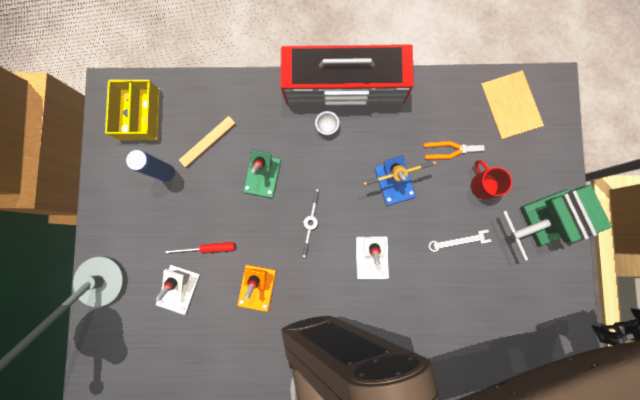

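Run:
```python
import cv2,numpy as np
a=cv2.imread("pics/top1.png");b=cv2.imread("pics/scene1.png")
f=lambda im,x,y,w,h:cv2.resize(im[y:y+h,x:x+w],(400,300),interpolation=cv2.INTER_CUBIC)
cv2.imwrite("pics/crop1.png",np.vstack([np.hstack([f(a,232,140,60,45 +15)[:, :] if 0 else f(a,226,140,80,60),f(b,300,225,80,60)]),np.hstack([f(a,250,186,120,90),f(b,310,215,80,60)])]))
```

```text
(no output)
```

View pics/crop1.png

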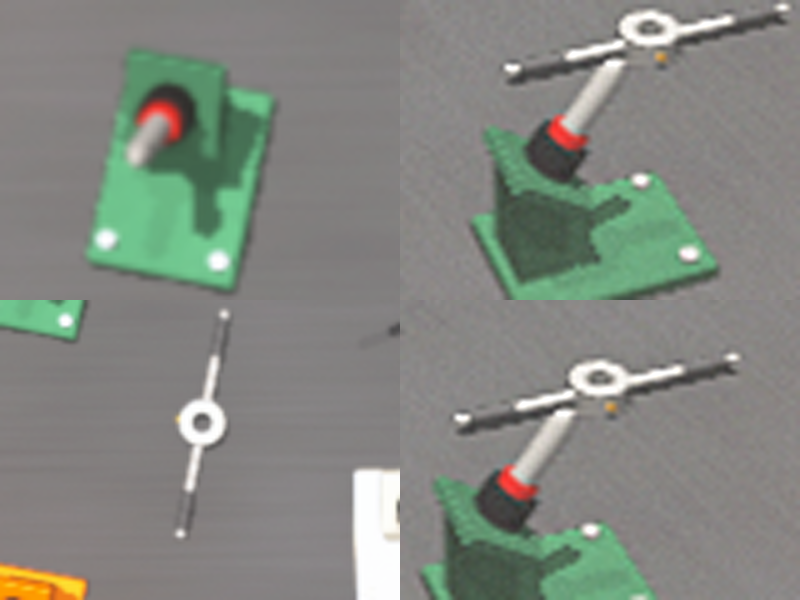

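```bash
cat > h.py <<'E'
from plant import *
import cv2,numpy as np
from scipy.spatial.transform import Rotation as Ro
def ray(c,px):
    k=calibration(c); u=cv2.undistortPoints(np.array([[px]],float),np.array(k["intrinsics"]),np.array(k["dist"]))[0,0]
    R=np.array(k["R"]);t=np.array(k["t"]); d=R.T@np.r_[u,1]; return -R.T@t,d/np.linalg.norm(d)
def onz(c,px,z):
    o,d=ray(c,px); return o+d*(z-o[2])/d[2]
def tri(p,q,c1="top",c2="scene"):
    o1,d1=ray(c1,p);o2,d2=ray(c2,q)
    s=np.linalg.lstsq(np.c_[d1,-d2],o2-o1,rcond=None)[0]
    a,b=o1+s[0]*d1,o2+s[1]*d2; return (a+b)/2,np.linalg.norm(a-b)
def pj(c,X):
    k=calibration(c); return cv2.projectPoints(np.atleast_2d(X).astype(float),cv2.Rodrigues(np.array(k["R"]))[0],np.array(k["t"]),np.array(k["intrinsics"]),np.array(k["dist"]))[0][:,0]
def stand(org,yaw):
    R=Ro.from_euler("z",yaw).as_matrix(); a=np.radians(35)
    base=np.r_[org,0]+R@[.03,0,.075]; ax=R@[-np.sin(a),0,np.cos(a)]; return base,ax,R
E
python3 - <<'E'
from h import *
np.set_printoptions(precision=4,suppress=True)
T=lambda x,y:(226+x/5-.4,140+y/5-.4); S=lambda x,y:(300+(x-400)/5-.4,225+y/5-.4)
D=lambda x,y:(250+x/3.333-.35,186+(y-300)/3.333-.35)
cs=[onz("top",T(*p),.012) for p in [(275,97),(87,262),(234,292)]]
print("corners",*cs, np.linalg.norm(cs[0]-cs[2]),np.linalg.norm(cs[1]-cs[2]))
print("scr",*[onz("top",T(*p),.014) for p in [(106,239),(219,261)]])
print("corner scene",*[onz("scene",S(*p),.012) for p in [(718,268),(655,175)]])
print("tip",tri(T(136,158),S(616,66)))
e=[onz("top",D(*p),.010) for p in [(224,314),(180,534)]]; print("die ends",*e,np.linalg.norm(e[0]-e[1]),(e[0]+e[1])/2,np.degrees(np.arctan2(*(e[0]-e[1])[[1,0]])))
print("die body",onz("top",D(202,422),.02), onz("scene",(300+(650-400)/5-.4,225+27/5-.4),.02))
s=get_state(); print(Ro.from_quat(s["tcp_rot"]).as_matrix())
# fit stand yaw/org to corners
from scipy.optimize import least_squares
def f(v):
    b,a,R=stand(v[:2],v[2]); o=np.r_[v[:2],0]
    P=[o+R@[.06,-.045,.012],o+R@[-.06,.045,.012],o+R@[-.06,-.045,.012],b+.074*a]
    return np.r_[(pj("top",P)-[T(275,97),T(87,262),T(234,292),T(136,158)]).ravel(),(pj("scene",[P[2],P[3]])-[S(718,268),S(616,66)]).ravel()]
r=least_squares(f,[.61,.2,-.2]); print("fit",r.x,np.degrees(r.x[2]),r.fun.round(1)); b,a,R=stand(r.x[:2],r.x[2]); print("tip",b+.075*a,"ax",a)
E
```

```text
corners [0.6555 0.1437 0.012 ] [0.5569 0.2541 0.012 ] [0.5386 0.1668 0.012 ] 0.1191185600420114 0.08919801690186285
scr [0.5703 0.2427 0.014 ] [0.5568 0.1756 0.014 ]
corner scene [0.5595 0.2565 0.012 ] [0.543  0.1709 0.012 ]
tip (array([0.5966, 0.2021, 0.1349]), np.float64(0.00044933917237651675))
die ends [0.5625 0.0357 0.01  ] [0.3696 0.0741 0.01  ] 0.19669047715928487 [0.4661 0.0549 0.01  ] -11.249362715272966
die body [0.4664 0.0546 0.02  ] [0.4643 0.0528 0.02  ]
[[ 0.      0.9352  0.354 ]
 [-0.0001  0.354  -0.9352]
 [-1.     -0.      0.0001]]
fit [ 0.608   0.2048 -0.3544] -20.305857983184953 [  0.6   2.2  -4.6  -3.5  -5.6   0.9  -2.7   0.1  -8.3 -17.1   1.4   1.1]
tip [0.5958 0.2093 0.1364] ax [-0.5379  0.199   0.8192]
```

Run:
```python
from h import *
np.set_printoptions(precision=4,suppress=True)
T=lambda x,y:(226+x/5-.4,140+y/5-.4); S=lambda x,y:(300+(x-400)/5-.4,225+y/5-.4)
from scipy.optimize import least_squares
def f(v):
    b,a,R=stand(v[:2],v[2]); o=np.r_[v[:2],0]
    P=[o+R@[.06,-.045,.012],o+R@[-.06,.045,.012],o+R@[-.06,-.045,.012],b+.074*a]
    return np.r_[(pj("top",P)-[T(275,97),T(87,262),T(234,292),T(136,158)]).ravel(),(pj("scene",[P[1],P[2],P[3]])-[S(718,268),S(655,175),S(616,66)]).ravel()]
r=least_squares(f,[.61,.2,-.2]); print("fit",r.x,np.degrees(r.x[2]),r.fun.round(1)); b,a,R=stand(r.x[:2],r.x[2]); print("base",b,"tip",b+.075*a,"ax",a)
u=np.r_[np.cos(np.radians(-11.25)),np.sin(np.radians(-11.25)),0]; c=np.r_[.4655,.0545,.01]
g=c+.042*u; print("grasp",g); s=get_state(); print("shift",g-s["eef_pos"]) 
M=Ro.from_quat(s["tcp_rot"]).as_matrix(); print("jaw yaw",np.degrees(np.arctan2(M[1,2],M[0,2])),"bar-perp",78.75)
```

```text
fit [ 0.6078  0.1994 -0.206 ] -11.802123496846963 [ 0.2 -0.6 -0.5 -0.5 -0.3 -0.4 -0.   0.4  0.2 -0.3  0.2 -1.   0.2 -0.4]
base [0.6372 0.1932 0.075 ] tip [0.595  0.202  0.1364] ax [-0.5615  0.1173  0.8192]
grasp [0.5067 0.0463 0.01  ]
shift [ 0.2677  0.6776 -0.2214]
jaw yaw -69.26759062530598 bar-perp 78.75
```

{"fn": "servo_tool", "kwargs": {"deltas": [[[0.05,0.1,0.25,-0.05],[0.1,0.3,0.5,-0.1],[0.2,0.55,0.7,-0.2],[0.3,0.8,0.7,-0.28],[0.4,1,0.7,-0.36]]], "claw": 0, "force": 40}}

```text
time: 1.1
eef_pos: [0.2794, -0.5306, 0.3029]
tcp_rot: [-0.549, -0.444, 0.55, -0.446]
contact_force: [-0.8, 0.5, 0.6]
opening: 0.498
```

{"fn": "servo_tool", "kwargs": {"deltas": [[[0.1,0.25,0,0],[0.2,0.5,0,0],[0.3,0.75,0,0],[0.4,1,0,0],[0.4,1,0,0]]]}}

```text
time: 1.6
eef_pos: [0.32, -0.429, 0.3018]
tcp_rot: [0.548, 0.447, -0.547, 0.448]
contact_force: [0.1, -0.0, 0.5]
opening: 0.498
```

{"fn": "servo_tool", "kwargs": {"deltas": [[[0.08,0.25,0,0],[0.16,0.5,0,0],[0.24,0.75,0,0],[0.32,1,0,0],[0.4,1,0,0]]]}}

```text
time: 2.1
eef_pos: [0.3593, -0.33, 0.3018]
tcp_rot: [0.548, 0.447, -0.548, 0.447]
contact_force: [-0.0, 0.2, -0.7]
opening: 0.498
```

{"fn": "servo_tool", "kwargs": {"deltas": [[[0.1,0.25,0,0],[0.2,0.5,0,0],[0.3,0.75,0,0],[0.4,1,0,0],[0.4,1,0,0]]]}}

```text
time: 2.6
eef_pos: [0.3999, -0.2305, 0.3016]
tcp_rot: [0.548, 0.447, -0.548, 0.448]
contact_force: [0.3, -0.1, 0.2]
opening: 0.498
```

{"fn": "servo_tool", "kwargs": {"deltas": [[[0.1,0.25,0,0],[0.2,0.5,0,0],[0.3,0.75,0,0],[0.4,1,0,0],[0.4,1,0,0]]]}}

```text
time: 3.1
eef_pos: [0.4399, -0.1309, 0.3015]
tcp_rot: [0.548, 0.447, -0.548, 0.447]
contact_force: [-0.5, 0.5, -0.2]
opening: 0.497
```

{"fn": "servo_tool", "kwargs": {"deltas": [[[0.1,0.25,0,0],[0.2,0.5,0,0],[0.3,0.75,-0.2,0],[0.4,1,-0.4,0],[0.4,1,-0.6,0]]]}}

```text
time: 3.6
eef_pos: [0.4802, -0.0311, 0.2408]
tcp_rot: [0.548, 0.447, -0.548, 0.447]
contact_force: [0.1, 0.1, 0.5]
opening: 0.498
```

{"fn": "servo_tool", "kwargs": {"deltas": [[[0.1,0.25,-0.25,0],[0.2,0.5,-0.5,0],[0.28,0.78,-0.75,0],[0.28,0.78,-1,0],[0.28,0.78,-1,0]]]}}

```text
time: 4.1
eef_pos: [0.5049, 0.0459, 0.1372]
tcp_rot: [-0.546, -0.448, 0.55, -0.445]
contact_force: [-0.2, -1.2, -0.4]
opening: 0.499
```

```bash
cat >> h.py <<'E'
def wrist():
    s=get_state(); k=calibration("wrist"); M=np.eye(4); M[:3,:3]=Ro.from_quat(s["tcp_rot"]).as_matrix(); M[:3,3]=s["eef_pos"]
    W=M@np.array(k["T_tool_cam"]); return np.array(k["intrinsics"]),np.array(k["dist"]),W
def wpj(X,w):
    K,d,W=w; C=np.linalg.inv(W); return cv2.projectPoints(np.atleast_2d(X).astype(float),cv2.Rodrigues(C[:3,:3])[0],C[:3,3],K,d)[0][:,0]
def wz(px,z,w):
    K,d,W=w; u=cv2.undistortPoints(np.array([[px]],float),K,d)[0,0]; v=W[:3,:3]@np.r_[u,1]; return W[:3,3]+v*(z-W[2,3])/v[2]
E
python3 - <<'E'
from h import *
np.set_printoptions(precision=4,suppress=True)
w=wrist(); im=read_camera("wrist"); cv2.imwrite("pics/w1raw.png",im)
u=np.r_[np.cos(np.radians(-11.25)),np.sin(np.radians(-11.25)),0]; c=np.r_[.4655,.0545,.01]
P=[c+[0,0,.01],c+.042*u,c+.1*u,c-.1*u]
for p in wpj(P,w): cv2.drawMarker(im,tuple(int(round(x)) for x in p),(0,0,255),0,8,1); print(p)
M=w[2]; print("cam",M[:3,3],get_state()["eef_pos"])
cv2.imwrite("pics/w1.png",im)
print([(np.round(d["at"],4),d["p"]) for d in recognise("wrist","die_center")+recognise("wrist","die_stock")])
E
```

```text
[322.9998 233.5921]
[322.6234 186.7293]
[322.0168 121.2784]
[323.8367 317.1496]
cam [0.5779 0.0307 0.279 ] [0.5062 0.0455 0.1395]
[(array([0.4725, 0.0498, 0.0133]), 0.79), (array([0.4726, 0.0444, 0.0178]), 0.57), (array([0.3968, 0.3295, 0.0225]), 0.45)]
```

View pics/w1.png

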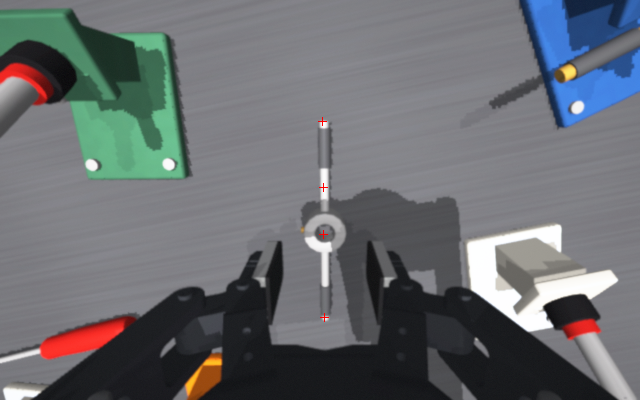

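{"fn": "servo_tool", "kwargs": {"deltas": [[[0,0.01,-0.3,0],[0,0.01,-0.6,0],[0,0.01,-0.8,0],[0,0.01,-0.95,0],[0,0.01,-1,0]]]}}

```text
time: 4.75
eef_pos: [0.5074, 0.0467, 0.0415]
tcp_rot: [0.549, 0.446, -0.548, 0.446]
contact_force: [-0.1, 0.7, 0.8]
opening: 0.499
```

{"fn": "servo_tool", "kwargs": {"deltas": [[[0,0,-0.15,0],[0,0,-0.25,0],[0,0,-0.32,0],[0,0,-0.35,0],[0,0,-0.35,0]]]}}

```text
time: 5.25
eef_pos: [0.5071, 0.0476, 0.0064]
tcp_rot: [0.548, 0.447, -0.548, 0.447]
contact_force: [-0.7, 0.2, 0.3]
opening: 0.498
```

{"fn": "servo_tool", "kwargs": {"deltas": [[[0,0,0,0],[0,0,0,0],[0,0,0,0],[0,0,0,0],[0,0,0,0]]], "claw": -1, "force": 50}}

```text
time: 5.75
eef_pos: [0.5074, 0.0476, 0.0069]
tcp_rot: [0.548, 0.446, -0.548, 0.447]
contact_force: [-0.8, -1.1, 3.2]
opening: 0.062
```

{"fn": "servo_tool", "kwargs": {"deltas": [[[0,0,0,0],[0,0,0,0],[0,0,0,0],[0,0,-0.03,0],[0,0,-0.045,0]]], "claw": -0.4}}

```text
time: 6.25
eef_pos: [0.5066, 0.0478, 0.0014]
tcp_rot: [-0.548, -0.447, 0.548, -0.446]
contact_force: [-0.1, 1.1, -0.6]
opening: 0.3
```

{"fn": "servo_tool", "kwargs": {"deltas": [[[0,0,0,0],[0,0,0,0],[0,0,0,0],[0,0,0,0],[0,0,0,0]]], "claw": -1}}

```text
time: 6.75
eef_pos: [0.5066, 0.0477, 0.0017]
tcp_rot: [-0.548, -0.447, 0.548, -0.446]
contact_force: [-0.8, -1.0, -1.1]
opening: 0.068
```

{"fn": "servo_tool", "kwargs": {"deltas": [[[0,0,0.1,0],[0,0,0.3,0],[0,0,0.6,0],[0,0,0.9,0],[0,0,1,0]]]}}

```text
time: 7.25
eef_pos: [0.5093, 0.0476, 0.1057]
tcp_rot: [0.55, 0.445, -0.546, 0.448]
contact_force: [0.5, -0.9, -2.9]
opening: 0.069
```

Run:
```python
from h import *
w=wrist(); im=read_camera("wrist"); s=get_state(); print(s["eef_pos"],s["contact_force"],s["wrist_torque"],s["opening"])
cv2.imwrite("pics/w2.png",cv2.resize(im[100:400,200:440],None,fx=2,fy=2))
```

```text
[0.5094157  0.04760893 0.10589954] [-0.64873029  0.0509655  -1.77503698] [-0.01296772 -0.19112657 -0.03857128] 0.06463397594036963
```

View pics/w2.png

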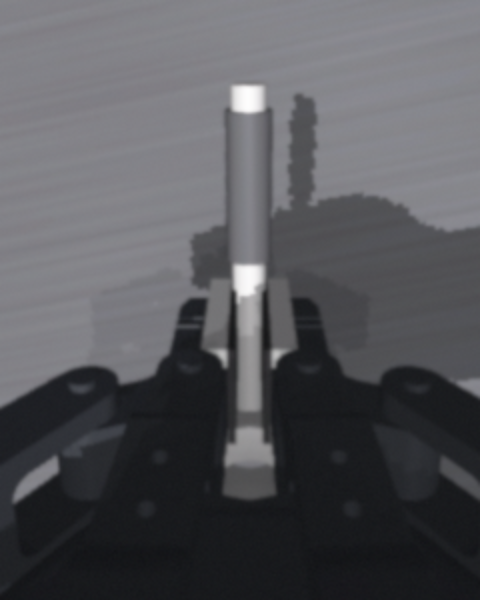

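Run:
```python
from h import *
np.set_printoptions(precision=4,suppress=True)
w=wrist(); s=get_state(); u=np.r_[np.cos(np.radians(-11.25)),np.sin(np.radians(-11.25)),0]
M=Ro.from_quat(s["tcp_rot"]).as_matrix(); print("tool x",M[:,0],"jaw",np.degrees(np.arctan2(M[1,2],M[0,2])))
for sag in [-10,0,5,10,20]:
    a=np.radians(sag); d=np.cos(a)*u+np.sin(a)*np.r_[0,0,1]
    print(sag,[wpj(s["eef_pos"]+[0,0,.0085]+d*L+[0,0,.0],w)[0] for L in (.058,.05,.02)])
a=read_camera("top");b=read_camera("scene")
print(pj("top",[s["eef_pos"]]),pj("scene",[s["eef_pos"]]))
for c in("scene","top"):print([(d["at"],d["p"]) for d in recognise(c,"die_stock")+recognise(c,"die_center")])
x,y=pj("scene",[s["eef_pos"]])[0].astype(int);x2,y2=pj("top",[s["eef_pos"]])[0].astype(int)
cv2.imwrite("pics/c3.png",np.hstack([cv2.resize(b[y-40:y+40,x-50:x+50],(400,320),interpolation=2),cv2.resize(a[y2-40:y2+40,x2-50:x2+50],(400,320),interpolation=2)]))
```

```text
tool x [ 0.0075 -0.0006 -1.    ] jaw -101.66693545513904
-10 [array([322.4069, 142.1965]), array([322.5426, 159.4092]), array([323.0382, 222.1366])]
0 [array([322.2408, 142.6171]), array([322.4104, 160.8528]), array([323.0002, 224.1704])]
5 [array([322.1627, 144.4462]), array([322.3499, 162.969 ]), array([322.9848, 225.6868])]
10 [array([322.0896, 147.4988]), array([322.2946, 166.109 ]), array([322.972 , 227.5352])]
20 [array([321.9647, 157.6807]), array([322.2039, 175.6984]), array([322.9551, 232.202 ])]
[[311.2305 204.6586]] [[337.8675 211.403 ]]
[([0.4742, 0.0608, 0.1121], 0.62), ([0.4702, 0.0625, 0.1119], 0.68), ([0.6289, 0.2012, 0.1045], 0.46)]
[([0.7071, 0.3666, 0.0161], 0.67), ([0.5826, -0.1882, 0.0077], 0.27)]
```

View pics/c3.png

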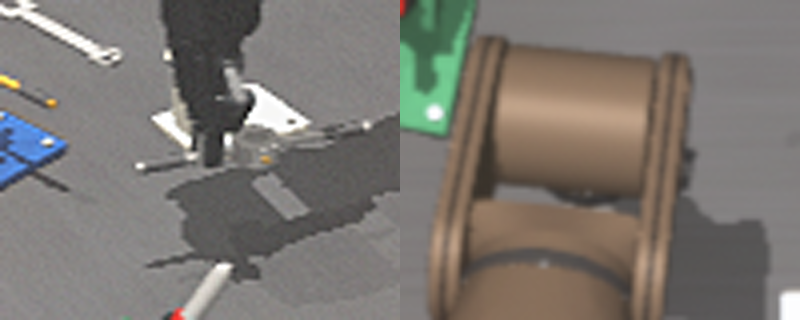

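{"fn": "servo_tool", "kwargs": {"deltas": [[[0,0,0.2,0.05],[0,0.05,0.4,0.14],[0,0.1,0.55,0.23],[0.05,0.2,0.64,0.32],[0.1,0.3,0.64,0.4]]]}}

```text
time: 8.1
eef_pos: [0.5175, 0.078, 0.1663]
tcp_rot: [0.382, 0.595, -0.382, 0.595]
contact_force: [0.4, 0.1, -2.1]
opening: 0.063
```

{"fn": "servo_tool", "kwargs": {"deltas": [[[0.1,0.15,0,0.09],[0.25,0.3,0,0.18],[0.4,0.5,0,0.27],[0.5,0.7,0,0.36],[0.6,0.85,0,0.44]]]}}

```text
time: 8.6
eef_pos: [0.5765, 0.1638, 0.1637]
tcp_rot: [0.157, 0.691, -0.158, 0.688]
contact_force: [0.9, 0.8, -2.3]
opening: 0.065
```

{"fn": "servo_tool", "kwargs": {"deltas": [[[0.1,0.2,0,0.05],[0.2,0.5,0,0.1],[0.3,0.7,0,0.16],[0.3,0.79,0,0.16],[0.3,0.79,0,0.16]]]}}

```text
time: 9.1
eef_pos: [0.6059, 0.2425, 0.164]
tcp_rot: [0.072, 0.705, -0.072, 0.702]
contact_force: [-0.1, 0.4, -2.8]
opening: 0.071
```

{"fn": "servo_tool", "kwargs": {"deltas": [[[0,0,0,0],[0,0,0,0],[0,0,0,0],[0,0,0,0],[0,0,0,0]]]}}

```text
time: 9.6
eef_pos: [0.607, 0.2413, 0.166]
tcp_rot: [0.072, 0.703, -0.072, 0.703]
contact_force: [-0.3, 0.6, -4.0]
opening: 0.063
```

Run:
```python
from h import *
np.set_printoptions(precision=4,suppress=True)
s=get_state(); M=Ro.from_quat(s["tcp_rot"]).as_matrix(); print(s["eef_pos"],s["contact_force"],"tool x",M[:,0],"jaw",np.degrees(np.arctan2(M[1,2],M[0,2])))
w=wrist(); b=read_camera("scene");a=read_camera("wrist");t=read_camera("top")
cv2.imwrite("pics/w4.png",a);cv2.imwrite("pics/s4.png",b)
for c in("scene","top","wrist"):print(c,[(d["at"],d["p"]) for q in("die_center","peg_tip") for d in recognise(c,q)])
y=np.radians(-11.67+90); u=np.r_[np.cos(y),np.sin(y),0]; e=s["eef_pos"]+[0,0,.0083]
P=[e+.0583*u,e-.0417*u,e-.1417*u,[.595,.202,.1364]]
print(pj("scene",P),pj("top",P),wpj(P,w))
x,yy=pj("scene",[P[1]])[0].astype(int)
f=cv2.resize(b[yy-40:yy+80,x-60:x+60],(480,480),interpolation=2)
cv2.imwrite("pics/c4.png",np.hstack([f,cv2.resize(a[0:400,220:500][:, :266],(320,480))])); print("scene crop org",x-60,yy-40)
```

```text
[0.607  0.2413 0.166 ] [-0.2707  0.6182 -3.9814] tool x [ 0.0002 -0.     -1.    ] jaw -11.713261484756
scene [([0.618, 0.2625, 0.1733], 0.44), ([0.6298, 0.2051, 0.1035], 0.77), ([0.3, 0.2098, 0.0974], 0.62), ([0.296, 0.4383, 0.0946], 0.49)]
top [([0.592, 0.1861, 0.1824], 0.58), ([0.6293, 0.1911, 0.0935], 0.67), ([0.305, 0.1984, 0.0948], 0.67), ([0.3879, -0.1246, 0.0973], 0.47), ([0.2871, 0.4329, 0.1071], 0.44)]
wrist [([0.6124, 0.2608, 0.1765], 0.56), ([0.6326, 0.2025, 0.0898], 0.97), ([0.314, 0.2041, 0.0831], 0.58)]
[[357.6525 247.7758]
 [342.1283 225.8186]
 [328.8574 207.0494]
 [343.1865 237.1455]] [[212.5875 160.2163]
 [250.4288 167.7682]
 [288.4911 175.357 ]
 [252.663  171.7424]] [[325.1616 142.2086]
 [325.1915 332.5951]
 [325.207  463.3281]
 [319.1595 290.0954]]
scene crop org 282 185
```

View pics/c4.png

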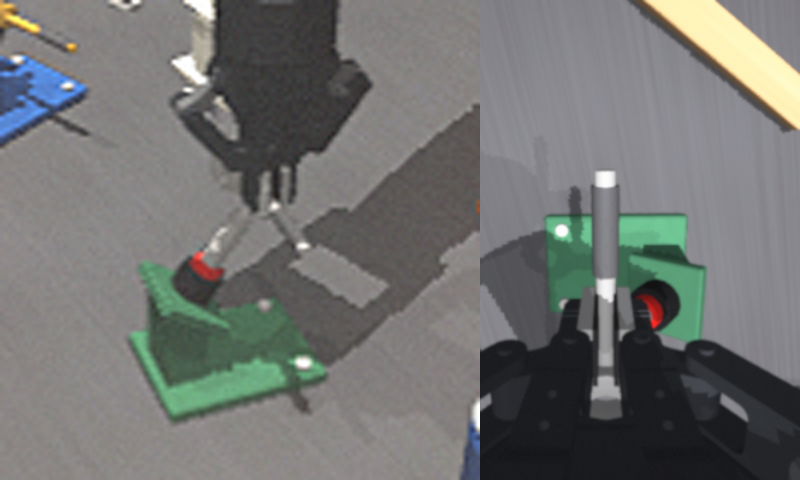

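{"fn": "servo_tool", "kwargs": {"deltas": [[[0.026,0,-0.06,0],[0.026,0,-0.12,0],[0.026,0,-0.17,0],[0.026,0,-0.2,0],[0.026,0,-0.22,0]]]}}

```text
time: 10.55
eef_pos: [0.6092, 0.2417, 0.143]
tcp_rot: [0.072, 0.704, -0.072, 0.703]
contact_force: [-0.5, -0.4, -2.7]
opening: 0.064
```

{"fn": "servo_tool", "kwargs": {"deltas": [[[0,0,-0.02,0],[0,0,-0.04,0],[0,0,-0.06,0],[0,0,-0.08,0],[0,0,-0.08,0]]]}}

```text
time: 11.05
eef_pos: [0.6093, 0.2417, 0.1354]
tcp_rot: [0.072, 0.704, -0.072, 0.703]
contact_force: [-0.2, -0.0, -2.4]
opening: 0.069
```

{"fn": "servo_tool", "kwargs": {"deltas": [[[0,0,0,0],[0,0,-0.01,0],[0,0,-0.02,0],[0,0,-0.03,0],[0,0,-0.03,0]]], "force": 25}}

```text
time: 11.55
eef_pos: [0.6094, 0.2417, 0.1326]
tcp_rot: [0.072, 0.704, -0.072, 0.703]
contact_force: [0.6, -0.4, -3.3]
opening: 0.064
```

{"fn": "servo_tool", "kwargs": {"deltas": [[[0,0,-0.01,0],[0,0,-0.02,0],[0,0,-0.03,0],[0,0,-0.03,0],[0,0,-0.03,0]]]}}

```text
time: 12.05
eef_pos: [0.6095, 0.2417, 0.1297]
tcp_rot: [0.072, 0.704, -0.072, 0.703]
contact_force: [-0.5, -1.0, -3.5]
opening: 0.069
```

{"fn": "servo_tool", "kwargs": {"deltas": [[[0,0,-0.01,0],[0,0,-0.02,0],[0,0,-0.03,0],[0,0,-0.03,0],[0,0,-0.03,0]]]}}

```text
time: 12.55
eef_pos: [0.6097, 0.2416, 0.1272]
tcp_rot: [0.072, 0.703, -0.072, 0.704]
contact_force: [-1.5, -0.5, -0.0]
opening: 0.065
```

{"fn": "servo_tool", "kwargs": {"deltas": [[[0,0,-0.01,0],[0,0,-0.02,0],[0,0,-0.02,0],[0,0,-0.02,0],[0,0,-0.02,0]]], "force": 20}}

```text
time: 13.05
eef_pos: [0.61, 0.2417, 0.1255]
tcp_rot: [0.072, 0.703, -0.072, 0.704]
contact_force: [-0.4, -1.6, 3.0]
opening: 0.067
```

{"fn": "servo_tool", "kwargs": {"deltas": [[[0,0,-0.01,0],[0,0,-0.02,0],[0,0,-0.02,0],[0,0,-0.02,0],[0,0,-0.02,0]]]}}

```text
time: 13.55
eef_pos: [0.6101, 0.2417, 0.124]
tcp_rot: [0.072, 0.703, -0.072, 0.704]
contact_force: [-2.2, -2.5, 6.8]
opening: 0.067
```

{"fn": "servo_tool", "kwargs": {"deltas": [[[0,0,0,0],[0,0,0,0],[0,0,0,0],[0,0,0,0],[0,0,0,0]]], "claw": 0.4}}

```text
time: 14.05
eef_pos: [0.6094, 0.2418, 0.1224]
tcp_rot: [0.072, 0.704, -0.072, 0.703]
contact_force: [0.7, 0.4, -0.1]
opening: 0.699
```

Run:
```python
from h import *
np.set_printoptions(precision=4,suppress=True)
s=get_state(); print(s["eef_pos"],s["contact_force"],s["opening"])
b=read_camera("scene");a=read_camera("wrist")
cv2.imwrite("pics/w5.png",a);cv2.imwrite("pics/s5.png",b)
f=cv2.resize(b[185:305,282:402],(480,480),interpolation=2)
cv2.imwrite("pics/c5.png",np.hstack([f,cv2.resize(a[:,220:486],(320,480))]))
```

```text
[0.6094 0.2418 0.1224] [ 0.6543  0.4247 -0.0651] 0.6992301335031835
```

View pics/c5.png

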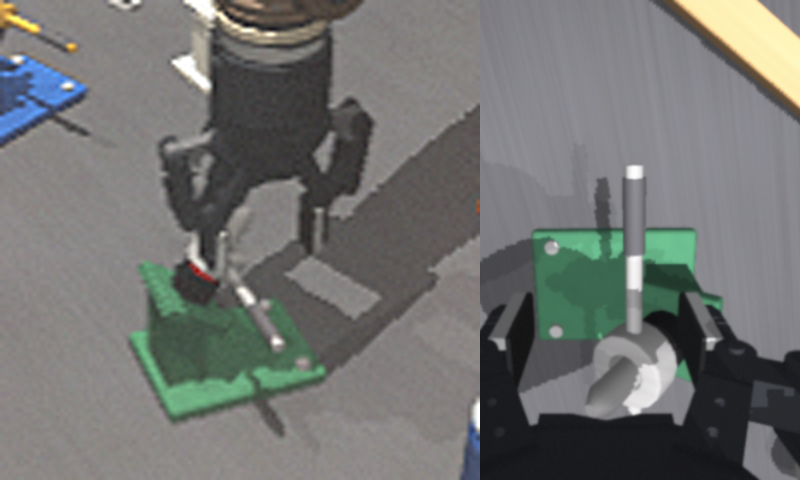

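Run:
```python
from h import *
np.set_printoptions(precision=4,suppress=True)
b,ax,R=stand([.6078,.1994],-.206); s=get_state(); w=wrist()
for L in range(30,66,5):
    P=b+ax*L/1e3+.1*R[:,1]; print(L,b+ax*L/1e3,pj("scene",P)[0],wpj(P,w)[0])
```

```text
30 [0.6203 0.1968 0.0996] [348.3868 273.0324] [362.439 135.793]
35 [0.6175 0.1974 0.1037] [349.4829 271.5559] [357.8775 136.5227]
40 [0.6147 0.198  0.1078] [350.5821 270.0749] [353.0845 137.2898]
45 [0.6119 0.1985 0.1119] [351.6844 268.5892] [348.0421 138.0971]
50 [0.6091 0.1991 0.116 ] [352.7897 267.099 ] [342.7304 138.9479]
55 [0.6063 0.1997 0.1201] [353.8981 265.6042] [337.1273 139.8458]
60 [0.6035 0.2003 0.1241] [355.0096 264.1048] [331.2084 140.7947]
65 [0.6007 0.2009 0.1282] [356.1241 262.6009] [324.9463 141.7992]
```

{"fn": "servo_tool", "kwargs": {"deltas": [[[0,0,0.2,0],[0,0,0.4,0],[0,0,0.6,0],[0,0,0.7,0],[0,0,0.7,0.05]]]}}

```text
time: 14.65
eef_pos: [0.6107, 0.242, 0.1953]
tcp_rot: [0.044, 0.704, -0.043, 0.707]
contact_force: [0.5, -0.1, -0.0]
opening: 0.7
```

{"fn": "servo_tool", "kwargs": {"deltas": [[[0,-0.1,0,0.09],[0,-0.2,0,0.18],[0,-0.3,0,0.27],[0,-0.4,0,0.36],[0,-0.4,0,0.45]]]}}

```text
time: 15.15
eef_pos: [0.6094, 0.2006, 0.1922]
tcp_rot: [-0.204, 0.677, 0.204, 0.677]
contact_force: [-0.6, -0.0, 0.3]
opening: 0.698
```

{"fn": "servo_tool", "kwargs": {"deltas": [[[0,0,0,0.09],[0,0,0,0.18],[0,0,0,0.27],[0,0,0,0.36],[0,0,0,0.45]]]}}

```text
time: 15.65
eef_pos: [0.6093, 0.2017, 0.1922]
tcp_rot: [-0.426, 0.564, 0.426, 0.564]
contact_force: [-0.4, -0.5, -0.1]
opening: 0.697
```

{"fn": "servo_tool", "kwargs": {"deltas": [[[0,0,0,0.05],[0,0,0,0.05],[0,0,0,0.05],[0,0,0,0.05],[0,0,0,0.05]]]}}

```text
time: 16.15
eef_pos: [0.6095, 0.2017, 0.1927]
tcp_rot: [-0.446, 0.548, 0.446, 0.548]
contact_force: [0.6, 0.4, 0.4]
opening: 0.696
```

{"fn": "servo_tool", "kwargs": {"deltas": [[[0.035,-0.035,-0.2,0],[0.035,-0.035,-0.4,0],[0.035,-0.035,-0.6,0],[0.035,-0.035,-0.7,0],[0.035,-0.035,-0.75,0]]]}}

```text
time: 16.65
eef_pos: [0.6124, 0.1981, 0.1165]
tcp_rot: [-0.446, 0.549, 0.447, 0.548]
contact_force: [1.4, -0.2, 0.0]
opening: 0.7
```

{"fn": "servo_tool", "kwargs": {"deltas": [[[0,0,-0.01,0],[0,0,-0.02,0],[0,0,-0.03,0],[0,0,-0.04,0],[0,0,-0.05,0]]]}}

```text
time: 17.15
eef_pos: [0.6133, 0.1983, 0.1133]
tcp_rot: [-0.447, 0.548, 0.446, 0.549]
contact_force: [0.6, -0.2, -0.4]
opening: 0.704
```

{"fn": "servo_tool", "kwargs": {"deltas": [[[0,0,-0.01,0],[0,0,-0.02,0],[0,0,-0.03,0],[0,0,-0.03,0],[0,0,-0.03,0]]]}}

```text
time: 17.65
eef_pos: [0.613, 0.1982, 0.1098]
tcp_rot: [-0.447, 0.548, 0.447, 0.548]
contact_force: [-0.6, -0.6, -0.9]
opening: 0.7
```

{"fn": "servo_tool", "kwargs": {"deltas": [[[0,0,-0.01,0],[0,0,-0.02,0],[0,0,-0.02,0],[0,0,-0.02,0],[0,0,-0.02,0]]]}}

```text
time: 18.15
eef_pos: [0.6131, 0.1982, 0.1078]
tcp_rot: [-0.447, 0.548, 0.447, 0.548]
contact_force: [0.2, 0.0, 0.4]
opening: 0.699
```

{"fn": "servo_tool", "kwargs": {"deltas": [[[0,0,-0.01,0],[0,0,-0.02,0],[0,0,-0.02,0],[0,0,-0.02,0],[0,0,-0.02,0]]]}}

```text
time: 18.65
eef_pos: [0.6131, 0.1982, 0.1058]
tcp_rot: [-0.447, 0.548, 0.447, 0.548]
contact_force: [-0.3, 0.8, 0.5]
opening: 0.703
```

{"fn": "servo_tool", "kwargs": {"deltas": [[[0,0,-0.01,0],[0,0,-0.02,0],[0,0,-0.02,0],[0,0,-0.02,0],[0,0,-0.02,0]]]}}

```text
time: 19.15
eef_pos: [0.6131, 0.1982, 0.1038]
tcp_rot: [-0.447, 0.548, 0.447, 0.548]
contact_force: [-0.1, -0.2, 0.6]
opening: 0.7
```

{"fn": "servo_tool", "kwargs": {"deltas": [[[0,0,-0.01,0],[0,0,-0.02,0],[0,0,-0.02,0],[0,0,-0.02,0],[0,0,-0.02,0]]]}}

```text
time: 19.65
eef_pos: [0.6131, 0.1982, 0.102]
tcp_rot: [-0.447, 0.548, 0.447, 0.548]
contact_force: [-1.6, 0.2, 1.8]
opening: 0.698
```

Run:
```python
from h import *
s=get_state(); print(s["eef_pos"],s["contact_force"])
b=read_camera("scene");a=read_camera("wrist")
f=cv2.resize(b[195:295,290:390],(480,480),interpolation=2)
cv2.imwrite("pics/c6.png",np.hstack([f,cv2.resize(a[150:400,220:420],(320,400))[:400] if 0 else cv2.resize(a[150:400,237:404],(320,480))]))
```

```text
[0.61313413 0.19821063 0.10203354] [-1.61866941  0.18011041  1.80683615]
```

View pics/c6.png

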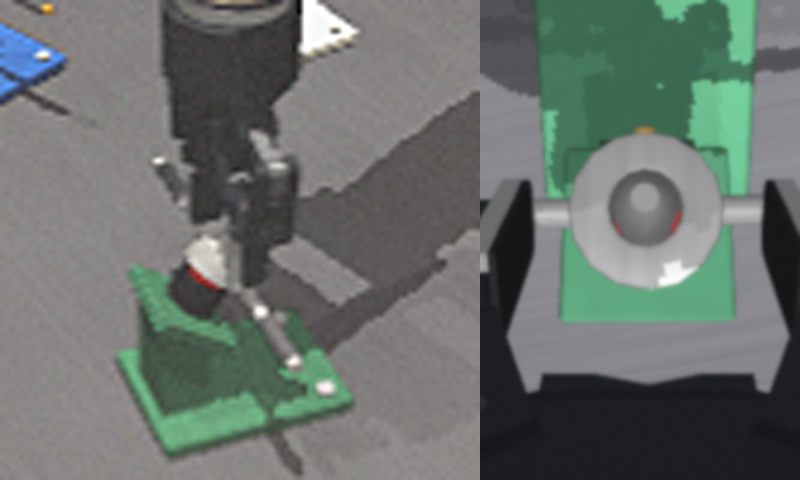

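{"fn": "servo_tool", "kwargs": {"deltas": [[[0.003,0,-0.004,0],[0.006,-0.001,-0.008,0],[0.006,-0.001,-0.008,0],[0.006,-0.001,-0.008,0],[0.006,-0.001,-0.008,0]]]}}

```text
time: 20.25
eef_pos: [0.6134, 0.1982, 0.1016]
tcp_rot: [-0.446, 0.548, 0.447, 0.548]
contact_force: [-3.3, -0.4, 5.6]
opening: 0.698
```

{"fn": "servo_tool", "kwargs": {"deltas": [[[0.003,0,-0.004,0],[0.006,-0.001,-0.008,0],[0.006,-0.001,-0.008,0],[0.006,-0.001,-0.008,0],[0.006,-0.001,-0.008,0]]]}}

```text
time: 20.75
eef_pos: [0.614, 0.1981, 0.1007]
tcp_rot: [-0.446, 0.548, 0.447, 0.548]
contact_force: [-2.3, -1.0, 5.9]
opening: 0.701
```

{"fn": "servo_tool", "kwargs": {"deltas": [[[0.003,0,-0.004,0],[0.006,-0.001,-0.008,0],[0.009,-0.002,-0.012,0],[0.011,-0.002,-0.016,0],[0.011,-0.002,-0.016,0]]]}}

```text
time: 21.25
eef_pos: [0.6151, 0.1979, 0.0991]
tcp_rot: [-0.446, 0.548, 0.447, 0.548]
contact_force: [-2.5, -0.2, 5.1]
opening: 0.696
```

{"fn": "servo_tool", "kwargs": {"deltas": [[[0.003,0,-0.004,0],[0.006,-0.001,-0.008,0],[0.009,-0.002,-0.012,0],[0.011,-0.002,-0.016,0],[0.011,-0.002,-0.016,0]]]}}

```text
time: 21.75
eef_pos: [0.6162, 0.1976, 0.0975]
tcp_rot: [-0.446, 0.549, 0.447, 0.548]
contact_force: [-3.4, -0.7, 4.9]
opening: 0.703
```

{"fn": "servo_tool", "kwargs": {"deltas": [[[0.003,0,-0.004,0],[0.006,-0.001,-0.008,0],[0.009,-0.002,-0.012,0],[0.009,-0.002,-0.012,0],[0.009,-0.002,-0.012,0]]]}}

```text
time: 22.25
eef_pos: [0.6168, 0.1975, 0.0967]
tcp_rot: [-0.446, 0.549, 0.447, 0.548]
contact_force: [-4.4, -0.5, 6.6]
opening: 0.701
```

{"fn": "servo_tool", "kwargs": {"deltas": [[[0.003,0,-0.004,0],[0.006,-0.001,-0.008,0],[0.006,-0.001,-0.008,0],[0.006,-0.001,-0.008,0],[0.006,-0.001,-0.008,0]]]}}

```text
time: 22.75
eef_pos: [0.6171, 0.1975, 0.0964]
tcp_rot: [-0.446, 0.549, 0.447, 0.547]
contact_force: [-5.9, -1.5, 9.0]
opening: 0.702
```

{"fn": "servo_tool", "kwargs": {"deltas": [[[0.003,0,-0.004,0],[0.005,-0.001,-0.007,0],[0.005,-0.001,-0.007,0],[0.005,-0.001,-0.007,0],[0.005,-0.001,-0.007,0]]]}}

```text
time: 23.25
eef_pos: [0.6172, 0.1975, 0.0961]
tcp_rot: [-0.446, 0.549, 0.447, 0.547]
contact_force: [-8.7, -0.9, 11.4]
opening: 0.695
```

{"fn": "servo_tool", "kwargs": {"deltas": [[[0,0,0,0],[-0.006,0.001,0.01,0],[-0.02,0.004,0.05,0],[-0.03,0.006,0.15,0],[-0.03,0.006,0.3,0]]]}}

```text
time: 23.75
eef_pos: [0.6146, 0.1977, 0.1236]
tcp_rot: [-0.446, 0.549, 0.447, 0.548]
contact_force: [-0.2, -0.6, -0.1]
opening: 0.696
```

{"fn": "servo_tool", "kwargs": {"deltas": [[[0,0,0.3,0],[0,0,0.6,0],[0,0,0.9,0],[-0.3,0.2,1,0],[-0.6,0.4,1,0]]]}}

```text
time: 24.25
eef_pos: [0.5572, 0.2381, 0.2289]
tcp_rot: [-0.447, 0.546, 0.445, 0.551]
contact_force: [0.1, 1.3, 0.3]
opening: 0.699
```

{"fn": "servo_tool", "kwargs": {"deltas": [[[-0.2,-0.2,0.2,0],[-0.5,-0.5,0.3,0],[-0.8,-0.8,0.3,0],[-0.8,-1,0.3,0],[-0.8,-1,0.3,0]]]}}

```text
time: 24.75
eef_pos: [0.4753, 0.1363, 0.2558]
tcp_rot: [-0.447, 0.548, 0.445, 0.55]
contact_force: [0.6, 1.0, 0.3]
opening: 0.697
```

Run:
```python
from h import *
s=get_state(); print(s["time"],s["eef_pos"],s["contact_force"])
b=read_camera("scene");a=read_camera("top")
cv2.imwrite("pics/s7.png",b);cv2.imwrite("pics/t7.png",a)
cv2.imwrite("pics/c7.png",np.hstack([cv2.resize(b[205:295,300:380],(426,480),interpolation=2),cv2.resize(a[135:195,220:265],(360,480),interpolation=2)]))
```

```text
24.75 [0.47527641 0.13631311 0.25575986] [0.55426342 0.95107098 0.28768013]
```

View pics/c7.png

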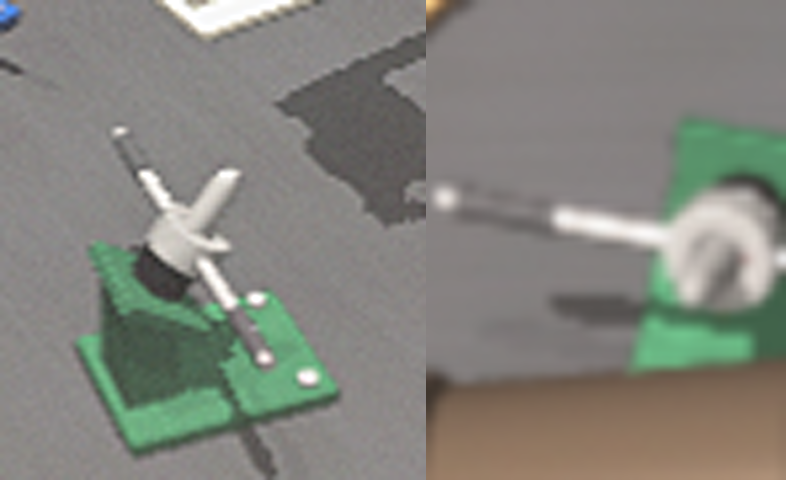

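Run:
```python
import cv2,numpy as np
for n in("scene1","s5","s7"):
    im=cv2.imread(f"pics/{n}.png").astype(int)[235:270,320:350]; r=im[...,2]-im[...,:2].max(2)
    print(n,"red px",(r>40).sum(),(r>15).sum(),"max",r.max())
from h import *
b,ax,R=stand([.6078,.1994],-.206); 
for n,p in(("s5",(351.25,270.5)),("s7",(349.7,272.2))):
    from scipy.optimize import minimize_scalar
    # bar on the line: die hangs ~1.3 mm below axis (rests on top of the peg)
    off=-.0013*(R@[np.cos(np.radians(35)),0,np.sin(np.radians(35))])
    f=lambda L:np.linalg.norm(pj("scene",b+ax*L+off+.099*R[:,1])[0]-p)
    r=minimize_scalar(f,bounds=(.02,.07),method="bounded"); print(n,"die centre from pad",r.x,"px err",r.fun)
```

```text
scene1 red px 31 39 max 193
s5 red px 10 15 max 118
s7 red px 0 0 max 13
s5 die centre from pad 0.0395308503707802 px err 0.687452913730603
s7 die centre from pad 0.03331523991988523 px err 0.45614886142406336
```

```bash
python3 -c "
from plant import *
s=get_state();print(s['time'],s['dq'].round(3) if hasattr(s['dq'],'round') else s['dq'])
print(sign_off())"
```

```text
24.85 [ 0.016  0.024 -0.011  0.001 -0.002 -0.   ]
the job is handed in; nothing more can be done
None
```

The die stock is on the green stand's peg, pressed down until the red sleeve no longer shows, and released. I handed the job in at 24.9 s.

**Threading:** I gripped the die stock by one bar and lowered its bore over the peg tip with a light grip. The peg pushed back with about 10 N. On release it dropped down the peg until it rested on the sleeve.

**Pressing:** I straddled the body with open fingers and pushed both bars down along the peg. The push needed about 5–6.5 N while the sleeve moved. It then rose steeply, roughly 7–12 N per mm, as expected when the die stock meets the collar. I stopped at 14.4 N at the tool, about 16–17 N with the die stock's weight, and backed the arm clear.

**Last checks:**
- **Sleeve:** the scene camera shows no red pixels left between the die stock and the collar. There were 31 at the start and 10 after the drop.
- **Hanging:** in the last pictures the die stock hangs on the peg with the arm clear and no contact force above noise.

**One disagreement:** I measured only about 6–6.5 mm of sleeve travel during the press, not the full 8 mm. The drop onto the sleeve probably pushed it the first 1.5 mm or so, but I did not confirm that. The force rise and the missing red both point to the sleeve being flush.

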